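# Release the transit catch and open the consumables cabinet

### The arm

A 7-joint arm with a two-finger parallel gripper is mounted at the origin on a cart in front of the work surface, level with it; the furniture and walls round the work are solid. World frame = base frame: x ahead of the robot, y to its left, z up, the work surface at z = 0. Lengths are in m, angles in rad, forces in N, time in s.
With the tool pointing down it reaches from about 0.4 to 0.925 m from the base axis. Payload 4.1 kg.
Tool frame: the origin (TCP) lies at the very end of the fingers, on their centre line; the grasp point (between the pads) lies 19 mm behind it (env.grip_point_offset is the distance from the TCP to the grasp point, in m); z points along the fingers, y is the direction in which the jaws open and shut (so a half turn about z gives the same grasp; the last joint's range is limited). The gripper opens to 85 mm and grips with 20 to 120 N. Pads are 22 mm wide; open, the fingers measure 114 mm over their backs; the gripper's body (76 mm by 85 mm) begins 54 mm behind the grasp point. The pads swing forward as they close: fully open they stand 13 mm farther back than shut.
Start: joints at [1.123, 0.398, 0.045, 1.537, -0.019, 1.207, -0.051], TCP at [0.222, -0.611, 0.231] pointing down, gripper open.
Joint ranges: [-2.82, 2.82], [-0.49, 2.23], [-1.37, 1.46], [0, 2.46], [-1.36, 4.5], [0.23, 2], [-2.94, 2.94]. Speed limits (rad/s): [2.57, 2.57, 3.14, 3.14, 3.14, 3.14, 3.14].

### API

Orientations are given as [roll, pitch, yaw] about the fixed x, y, z axes, in that order (R = Rz(yaw) Ry(pitch) Rx(roll)).
In Python, from rig import env gives the robot as it stands.
- The arm moves only by the shell command python3 -m handwheel 'ROWS' [FORCE]. ROWS is JSON, a list of rows, each a list of 7 numbers: the turn, a rotation vector about the tool's x, y, z in rad, then the shift along the tool's x, y, z in mm, then the gripper's target within -1 to 1 (fully open at 1, half-way at 0, shut at -1). In form: [[ax, ay, az, x, y, z, jaw], ...]. A call has 1 to 20 rows; each row is the pose to reach, as a shift and turn from the pose commanded when the call began, along the tool's axes at that moment; what a row does not reach only later rows make up. A row lasts 1/10 s, in which the tool goes at most 50 mm and 8.59 degrees, less where a joint would pass 70% of its speed; a pose out of reach is approached as far as the arm can. A call with a gripper value outside its range is refused whole. The fingers move at their own pace and stop on an object; FORCE is the grip in N (left out, the last holds). Time passes only in rows, so rows that repeat a pose let the fingers close. It gives the time, the measured TCP pose, the force and the opening at its end, in the units of the state.
- env.get_obs(): the state, without advancing time (a new reading comes with each control period).
- env.capture(name): name is "side" or "top" or "wrist"; returns the picture (480x640x3 uint8, blue, green, red); there is no depth.
- env.calibration(name): a dict with "fx", "fy", "cx", "cy" (pixels), "position" and "orientation" of the camera in the world; the wrist camera has in their place "hand_eye" (4x4, takes a point from camera to tool coordinates, whose origin is the TCP and whose axes are the flange's). Camera axes: x right, y down, z forward; pixel columns grow to the right and rows downward; lengths in m; the calibration is good to about 2 mm. A picture is of the moment at which its call begins: read the wrist's pose just before it. calibration takes no time and is no camera call.
- env.finish_job(): hands the job in, once; it reports no verdict.
The state is a dict: "time": time; "joints": joint angles; "qvel": joint speeds; "tau": joint torques, N m; "position": TCP position; "tcp_rot": TCP orientation; "wrist_force": force on the tool from outside, world axes, zero at the start; "moment": the same for the moment, N m; "opening": finger opening in m.
Only numpy, scipy, OpenCV 4.12 (cv2) and the standard library are available. Lean on these libraries where they do the work, as an engineer would, in place of code of your own. Each camera call takes 0.05 s, during which the arm holds its last target.

### The job

The door of the steel cabinet on the rolling bench has swung ajar and hangs on its hidden transit catch. Reach down into the gap with a fingertip, press the catch's blade down and, while holding it down, draw the door toward you until it is free; then swing it wide open, about square to the cabinet, and leave it standing open with the catch sprung back up. Leave the tub of screws, the castor, the parts bin and the tape roll round the cabinet where they stand.

Things in the scene. Friction and masses are not known exactly. Their poses are not given: they have to be found in the camera images.
- cabinet: Grey sheet-steel cabinet bolted to the bench, 240 mm wide (y), 200 mm deep (x), 240 mm high; origin at the centre of its underside; front faces its -x. Upright hinge at its +y front corner (x -103, y +115 mm). The top panel's front edge (x -100 mm) has a 14 mm flange hanging down, a keeper bar behind it
- cabinet_door (a joint): Opening angle of the upright door, rad: 0 shut, grows as its free edge comes out toward the robot, stop at 1.75. 234 mm wide, 16 mm thick, top level with the cabinet's top, foot 22 mm above the bench (flat things pass below). Stays where left; about 1 N at the edge moves it. Starts ajar; while the catch is up it is held at 0.29, where the gap at the catch is about 49 mm
- door_hinge (a point): Point on the door's hinge axis at the height of the door's top, 240 mm above the bench; turns with the door: -y runs along the door's inner face toward its free edge, +x is square to the inner face and points into the cabinet, z up. The inner face of the door is the plane x = 0 here
- door_edge (a point): Upper corner of the door at its free edge, on the inner face, 230 mm from the hinge axis, 240 mm above the bench; axes as door_hinge
- catch_lever (a joint): Spring catch hidden on the door's inner face, seen only from above through the gap: angle of a strip-steel lever, rad, 0 up (holding) to 0.20 (fully down). Its pivot is 100 mm from the blade, nearer the hinge, so 0.1 is 10 mm of blade travel; the nose clears the keeper at about 0.09. Takes about 4 N at the blade to start, 8 N at full travel; springs back up when released
- catch_pad (a point): Ribbed finger area on top of the catch blade, 24 mm from the door's inner face, 160 mm from the hinge axis along the door; at rest 21 mm below the door's top. The blade, a 30 mm wide steel strip, runs square from the door across the gap to a black upturned nose inside; press it down anywhere in the gap, nothing else is above it. Moves with door and lever; axes as the door's
- clear_tub: Clear tub of screws, 120 mm across, 130 mm high, standing right of the cabinet; origin under its centre
- castor: Swivel castor standing on its plate, 72 x 60 x 65 mm high, in front of the cabinet to the right; origin under its centre
- white_bin: White parts bin 96 x 138 x 80 mm high, left of the cabinet; origin under its centre
- tape_roll: Roll of clear packing tape lying flat, 132 mm across, 50 mm high, in front of the cabinet to the left; origin under its centre

How it is judged:
On the way, in this order (a step that is already met when the one before it is completed fails the run):
1. the catch is pressed down clear of its keeper while the door still hangs in the catch (value of joint catch_lever above 0.08 rad and value of joint cabinet_door below 0.4 rad), for 0.05 s.
2. the door is drawn out past the catch (value of joint cabinet_door above 0.5 rad), for 0.1 s.
At the end, for the whole second after the job is handed in: The door stands still at least 1.2 rad (about 70 degrees) open and the catch is released and back up (below 0.03 rad) (value of joint cabinet_door above 1.2 rad and velocity of joint cabinet_door between -0.05 and 0.05 rad/s and value of joint catch_lever below 0.03 rad); the robot touches nothing.
It fails at once if the tub, castor, bin or tape roll round the cabinet is shoved more than 40 mm (distance of any of clear_tub, castor, white_bin, tape_roll from where it was at the start of the episode above 0.04 m).
It also fails if it takes over 38 s, if anything falls off the work surface, if the arm or the gripper's body presses on something with over 40 N, if the wrist force passes 120 N, or if a joint passes its speed limit or range.

## Working session

There is one attempt and no reset: what is moved stays moved. The work goes in short steps, Python scripts to look and compute and a shell command to move; the robot and the scene stay as the last step left them, time stands still between calls to the robot, and variables do not carry over. Pictures are saved under pics/ and viewed, and the job is handed in when it is done.

```bash
ls; mkdir -p pics; python3 - <<'E'
from rig import env
import cv2
print(env.get_obs())
for n in("side","top","wrist"):
    c=env.calibration(n);print(n,c)
    cv2.imwrite(f"pics/{n}0.png",env.capture(n))
E
```

```text
pics
{'time': 0.0, 'joints': array([ 1.12300503,  0.39916831,  0.04505879,  1.53785388, -0.01865717,
        1.20688513, -0.05069341]), 'qvel': array([-0.00084383, -0.0004839 ,  0.00022185,  0.00142899, -0.00093736,
       -0.00030808, -0.00029022]), 'tau': array([-2.67689993e-04, -4.75135624e+01,  1.36454187e+00, -2.54218215e+01,
        1.15583424e-02,  9.27228393e-03, -3.29696462e-06]), 'position': array([ 0.2219296 , -0.61028497,  0.2302909 ]), 'tcp_rot': array([-3.13970693e+00,  1.80328286e-04,  3.48902916e-01]), 'wrist_force': array([0.30228438, 0.09754881, 0.6689042 ]), 'moment': array([-0.0363135 ,  0.09402885, -0.0204905 ]), 'opening': 0.08544100824812631}
side {'fx': 467.33426066154766, 'fy': 467.33426066154766, 'cx': 314.66626636364526, 'cy': 234.0512207139727, 'position': array([0.38186764, 1.11890709, 0.61166525]), 'orientation': array([-1.94999773, -0.0191247 , -2.9278222 ])}
top {'fx': 607.4289160436513, 'fy': 607.4289160436513, 'cx': 316.00539383541036, 'cy': 235.5732807268248, 'position': array([0.24053373, 0.01698595, 1.89779984]), 'orientation': array([-2.93243741,  0.00526951, -1.55652862])}
wrist {'fx': 330.4917443526875, 'fy': 330.4917443526875, 'cx': 319.2948418490307, 'cy': 239.83006559944403, 'hand_eye': array([[ 8.56289591e-05, -9.56990052e-01, -2.90120722e-01,
         7.33900710e-02],
       [ 9.99999986e-01,  1.23685642e-04, -1.12839134e-04,
         5.28134120e-04],
       [ 1.43869697e-04, -2.90120708e-01,  9.56990049e-01,
        -1.41831495e-01],
       [ 0.00000000e+00,  0.00000000e+00,  0.00000000e+00,
         1.00000000e+00]])}
```

View pics/top0.png

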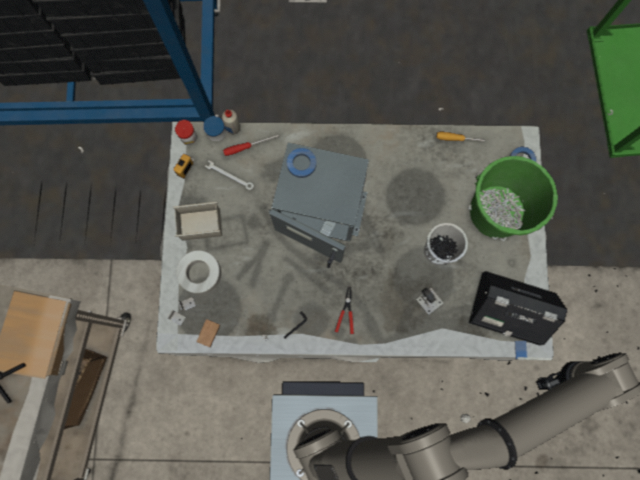

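View pics/side0.png

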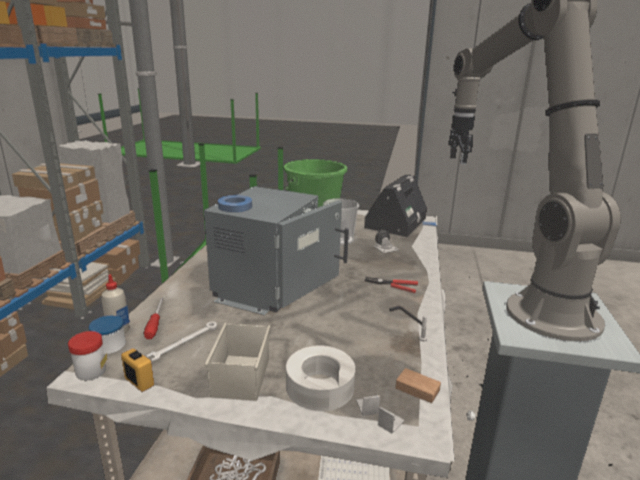

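The top view shows the cabinet at about (320,190) with the door ajar toward the robot, and the free edge with its handle at about (335,260). The bin is at (198,221), the tape at (198,272), the tub at (446,243) and the castor at (430,298). I'll zoom in next.

```bash
python3 - <<'E'
import cv2
a=cv2.imread("pics/top0.png")[135:280,250:390]
cv2.imwrite("pics/top0z.png",cv2.resize(a,None,fx=4.1,fy=4.1,interpolation=cv2.INTER_CUBIC)[:600])
a=cv2.imread("pics/side0.png")[170:320,190:370]
cv2.imwrite("pics/side0z.png",cv2.resize(a,None,fx=4,fy=4,interpolation=cv2.INTER_CUBIC))
E
```

```text
(no output)
```

View pics/top0z.png

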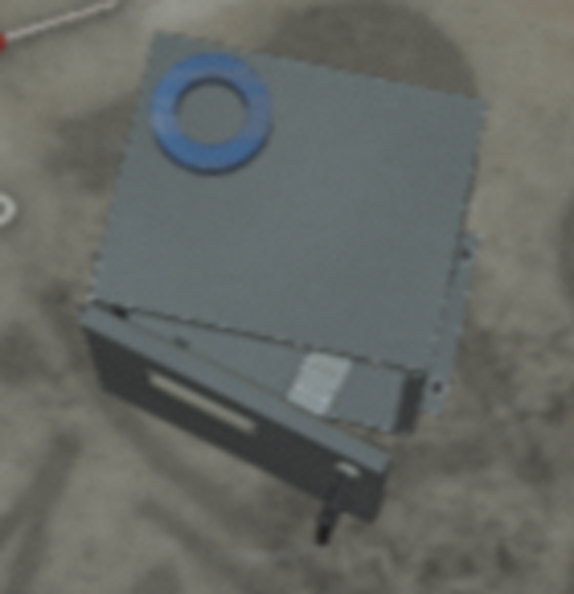

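View pics/side0z.png

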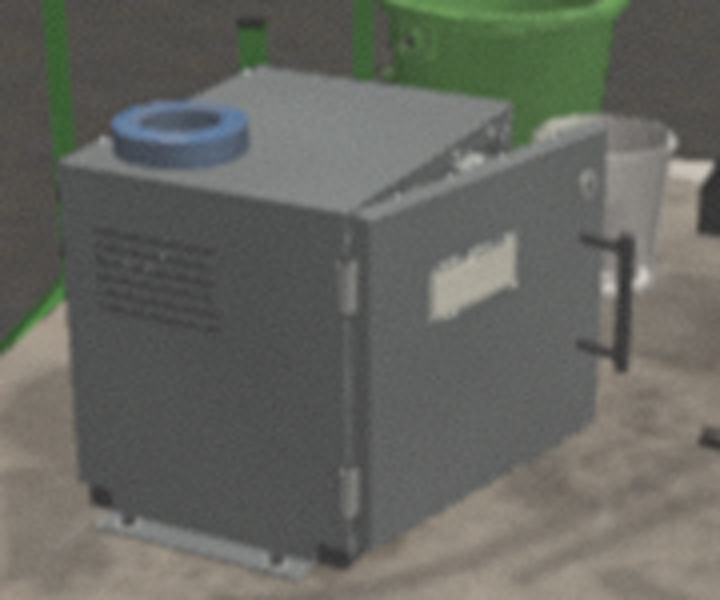

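```bash
cat > h.py <<'E'
import numpy as np
from rig import env
from scipy.spatial.transform import Rotation as R
def ray(n,uv):
    c=env.calibration(n)
    if n=="wrist":
        o=env.get_obs();T=np.eye(4);T[:3,:3]=R.from_euler('xyz',o['tcp_rot']).as_matrix();T[:3,3]=o['position']
        T=T@c['hand_eye'];r=T[:3,:3];p=T[:3,3]
    else: r=R.from_euler('xyz',c['orientation']).as_matrix();p=c['position']
    return p,r@np.array([(uv[0]-c['cx'])/c['fx'],(uv[1]-c['cy'])/c['fy'],1])
def at(n,uv,z):
    p,d=ray(n,uv);return p+d*(z-p[2])/d[2]
def proj(n,P):
    c=env.calibration(n)
    if n=="wrist":
        o=env.get_obs();T=np.eye(4);T[:3,:3]=R.from_euler('xyz',o['tcp_rot']).as_matrix();T[:3,3]=o['position']
        T=T@c['hand_eye'];r=T[:3,:3];p=T[:3,3]
    else: r=R.from_euler('xyz',c['orientation']).as_matrix();p=c['position']
    q=r.T@(np.asarray(P)-p);return np.array([c['cx']+c['fx']*q[0]/q[2],c['cy']+c['fy']*q[1]/q[2]])
E
python3 - <<'E'
from h import *
print(env.calibration("top")['orientation'])
t={}
for k,(u,v),z in [("BL",(155,33),.24),("BR",(485,100),.24),("FR",(425,370),.24),("FL",(95,303),.24),("edge_in",(390,457),.24),("edge_out",(380,472),.24),("pad",(320,382),.219),("blade_nose",(330,355),.219),("blade_door",(307,412),.219),("handle",(325,540),.17)]:
    t[k]=at("top",(250+u/4.1,135+v/4.1),z);print(k,t[k].round(4))
for a,b in [("BL","BR"),("FL","FR"),("BL","FL"),("BR","FR")]:
    d=t[b]-t[a];print(a,b,np.hypot(*d[:2]),np.arctan2(d[1],d[0]))
for k,uv,z in [("tub_top",(446,243),.13),("castor",(430,298),.03),("bin",(198,221),.04),("tape",(198,272),.05)]:
    print(k,at("top",uv,z).round(3))
for k,uv,z in [("FLs",(190+355/4,170+212/4),.24),("edge",(190+605/4,170+128/4),.24)]:print(k,at("side",uv,z).round(4))
E
```

```text
[-2.93243741  0.00526951 -1.55652862]
BL [0.864 0.116 0.24 ]
BR [ 0.8173 -0.1159  0.24  ]
FR [ 0.6232 -0.0742  0.24  ]
FL [0.6675 0.1525 0.24  ]
edge_in [ 0.5624 -0.0506  0.24  ]
edge_out [ 0.552  -0.0439  0.24  ]
pad [ 0.6186 -0.0029  0.219 ]
blade_nose [ 0.6378 -0.0096  0.219 ]
blade_door [0.5973 0.0059 0.219 ]
handle [ 0.5161 -0.0081  0.17  ]
BL BR 0.23646578659355372 -1.7692344627969387
FL FR 0.23102209723151373 -1.763659706014109
BL FL 0.1998399192756911 2.95765133276903
BR FR 0.19854741556920708 2.9303091807672272
tub_top [ 0.598 -0.354  0.13 ]
castor [ 0.445 -0.321  0.03 ]
bin [0.677 0.404 0.04 ]
tape [0.513 0.393 0.05 ]
FLs [0.6663 0.1606 0.24  ]
edge [ 0.5537 -0.0326  0.24  ]
```

```bash
python3 -m handwheel '[[0,0,0,0,0,-50,-1],[0,0,0,0,0,-100,-1],[0,0,-2.3,577,-436,-130,-1],[0,0,-2.3,577,-436,-130,-1],[0,0,-2.3,577,-436,-130,-1],[0,0,-2.3,577,-436,-130,-1],[0,0,-2.3,577,-436,-130,-1],[0,0,-2.3,577,-436,-130,-1],[0,0,-2.3,577,-436,-130,-1],[0,0,-2.3,577,-436,-130,-1],[0,0,-2.3,577,-436,-130,-1],[0,0,-2.3,577,-436,-130,-1],[0,0,-2.3,577,-436,-130,-1],[0,0,-2.3,577,-436,-130,-1],[0,0,-2.3,577,-436,-130,-1],[0,0,-2.3,577,-436,-130,-1],[0,0,-2.3,577,-436,-130,-1],[0,0,-2.3,577,-436,-130,-1],[0,0,-2.3,577,-436,-130,-1],[0,0,-2.3,577,-436,-130,-1]]'
python3 - <<'E'
from h import *
import cv2
o=env.get_obs();print(o)
for P in [(.6108,0,.219),(.6645,.1526,.24),(.5569,-.0507,.24)]:print(proj("wrist",P),proj("top",P))
a=env.capture("wrist");cv2.imwrite("pics/w1.png",a)
E
```

```text
time: 2.15
position: [0.6152, -0.0048, 0.3609]
tcp_rot: [-3.141, -0.0, 2.647]
wrist_force: [0.6, -0.2, -1.1]
opening: -0.0001
{'time': 2.15, 'joints': array([ 0.41907719,  0.32193559, -0.64422178,  1.41271556,  0.19271296,
        1.47101672,  0.85617438]), 'qvel': array([ 0.00903275, -0.00827686,  0.00832193,  0.00208742, -0.00228171,
        0.00089396,  0.00186585]), 'tau': array([-6.58946838e-01, -4.09788680e+01, -4.98533249e+00, -2.66052568e+01,
       -3.81317572e-02, -1.50467351e-02,  1.14545517e-02]), 'position': array([ 0.61516866, -0.00475296,  0.36090701]), 'tcp_rot': array([-3.14060531e+00, -3.16548771e-04,  2.64658960e+00]), 'wrist_force': array([ 0.63642161, -0.1998473 , -1.11971739]), 'moment': array([-0.00286399, -0.0279019 , -0.01957392]), 'opening': -6.829345840706547e-05}
[322.67183682 220.14026807] [327.00019429 230.84610838]
[523.28399319 195.50394168] [273.10822428 209.92843089]
[235.22807027 197.79120922] [345.14870334 248.40630638]
```

View pics/w1.png

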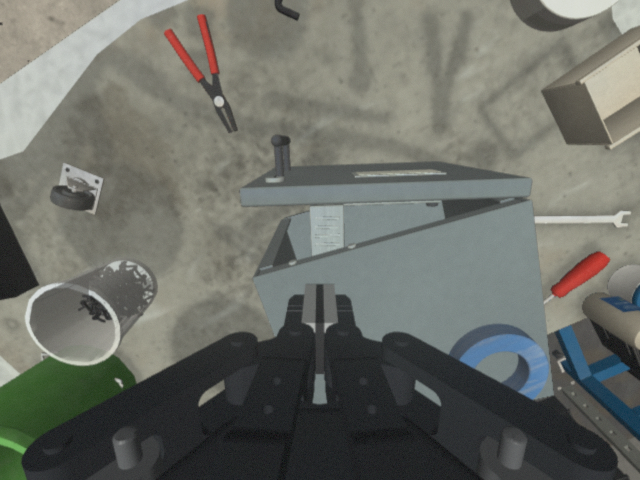

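```bash
python3 - <<'E'
import cv2
a=cv2.imread("pics/w1.png")[150:300,230:410]
cv2.imwrite("pics/w1z.png",cv2.resize(a,None,fx=4,fy=4,interpolation=cv2.INTER_CUBIC))
from h import *
for k,uv,z in [("edge_in",(242,205),.24),("door_hinge",(530,197),.24),("cabFR",(256,278),.24),("blade_doorL",(310,206),.219),("blade_doorR",(343,206),.219),("b",(311,253),.219),("c",(343,245),.219),("pad",(327,228),.219)]: print(k,at("wrist",uv,z).round(4))
E
```

```text
edge_in [ 0.5644 -0.0493  0.24  ]
door_hinge [0.6683 0.1567 0.24  ]
cabFR [ 0.6241 -0.0728  0.24  ]
blade_doorL [ 0.5944 -0.004   0.219 ]
blade_doorR [0.6081 0.0213 0.219 ]
b [ 0.6328 -0.0241  0.219 ]
c [0.6398 0.005  0.219 ]
pad [ 6.19e-01 -3.00e-04  2.19e-01]
```

View pics/w1z.png

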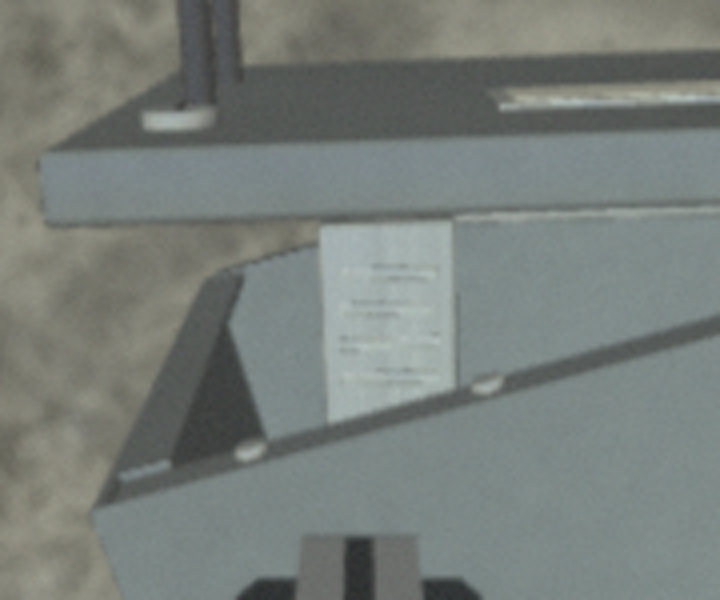

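Door ajar; the inner face runs along row ~205 px, the blade is at columns 310–343, and the gap is clear. Fingertip going in.

```bash
python3 -m handwheel '[[0,0,0,5,6,-0,-1],[0,0,0,5,6,40,-1],[0,0,0,5,6,80,-1],[0,0,0,5,6,105,-1],[0,0,0,5,6,105,-1],[0,0,0,5,6,105,-1]]'
python3 - <<'E'
from h import *
import cv2
a=env.capture("wrist")[100:400,140:540];cv2.imwrite("pics/w2.png",cv2.resize(a,None,fx=2,fy=2))
E
```

```text
time: 2.8
position: [0.614, 0.0038, 0.2571]
tcp_rot: [3.141, 0.001, 2.648]
wrist_force: [0.8, 0.9, -0.1]
opening: 0.0001
```

View pics/w2.png

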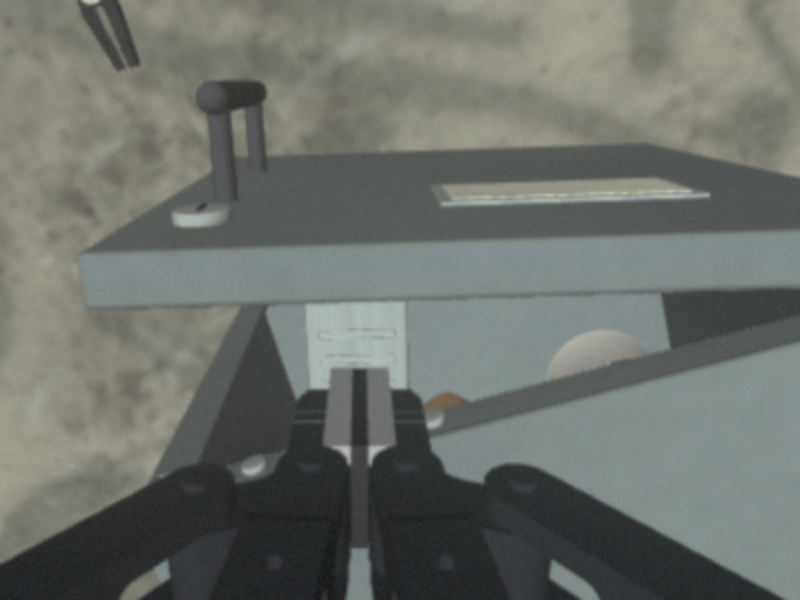

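The tip hovers over the blade, centred sideways, with door and flange clear on each side. I'll lower it to touch.

```bash
python3 -m handwheel '[[0,0,0,0,0,15,-1],[0,0,0,0,0,30,-1],[0,0,0,0,0,36,-1],[0,0,0,0,0,42,-1],[0,0,0,0,0,42,-1]]'
```

```text
time: 3.35
position: [0.6136, 0.0022, 0.214]
tcp_rot: [-3.139, 0.0, 2.648]
wrist_force: [-2.2, -3.2, 5.8]
opening: -0.0001
```

```bash
python3 -m handwheel '[[0,0,0,0,0,5,-1],[0,0,0,0,0,11,-1],[0,0,0,0,0,11,-1]]'
python3 - <<'E'
from h import *
import cv2
a=env.capture("wrist")[100:400,140:540];cv2.imwrite("pics/w3.png",cv2.resize(a,None,fx=2,fy=2))
E
```

```text
time: 3.65
position: [0.6142, 0.001, 0.204]
tcp_rot: [-3.139, 0.002, 2.647]
wrist_force: [-2.5, -4.9, 7.7]
opening: -0.0001
```

View pics/w3.png

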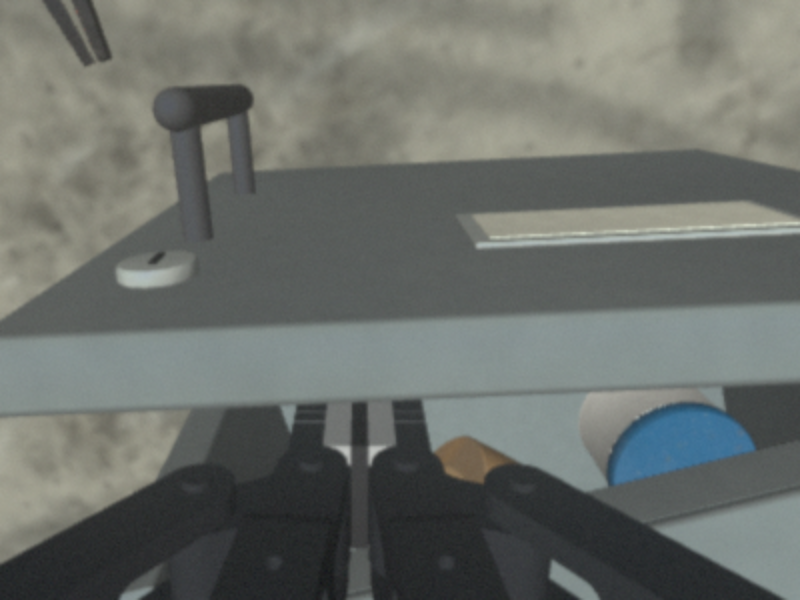

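```bash
python3 - <<'E'
import numpy as np
for t in np.arange(.05,.41,.05):
    print(round(t,2),round(-26*np.cos(t)+160*np.sin(t)+26,0),round(-26*np.sin(t)-160*np.cos(t)+160,0))
E
```

```text
0.05 8.0 -1.0
0.1 16.0 -2.0
0.15 24.0 -2.0
0.2 32.0 -2.0
0.25 40.0 -1.0
0.3 48.0 -1.0
0.35 56.0 1.0
0.4 64.0 3.0
```

```bash
python3 -m handwheel '[[0,0,0.05,8,-1,0,-1],[0,0,0.1,16,-2,0,-1],[0,0,0.15,24,-2,0,-1],[0,0,0.2,32,-2,0,-1],[0,0,0.25,40,-1,0,-1],[0,0,0.3,48,-1,0,-1],[0,0,0.35,56,1,0,-1],[0,0,0.4,64,3,0,-1],[0,0,0.4,64,3,0,-1]]'
python3 - <<'E'
from h import *
import cv2
a=env.capture("wrist")[100:400,140:540];cv2.imwrite("pics/w4.png",cv2.resize(a,None,fx=2,fy=2))
a=env.capture("top")[135:300,230:410];cv2.imwrite("pics/t4.png",cv2.resize(a,None,fx=3.6,fy=3.6))
E
```

```text
time: 4.6
position: [0.5573, 0.0356, 0.2043]
tcp_rot: [-3.138, 0.001, 2.248]
wrist_force: [-5.5, -4.8, 7.9]
opening: -0.0001
```

View pics/w4.png

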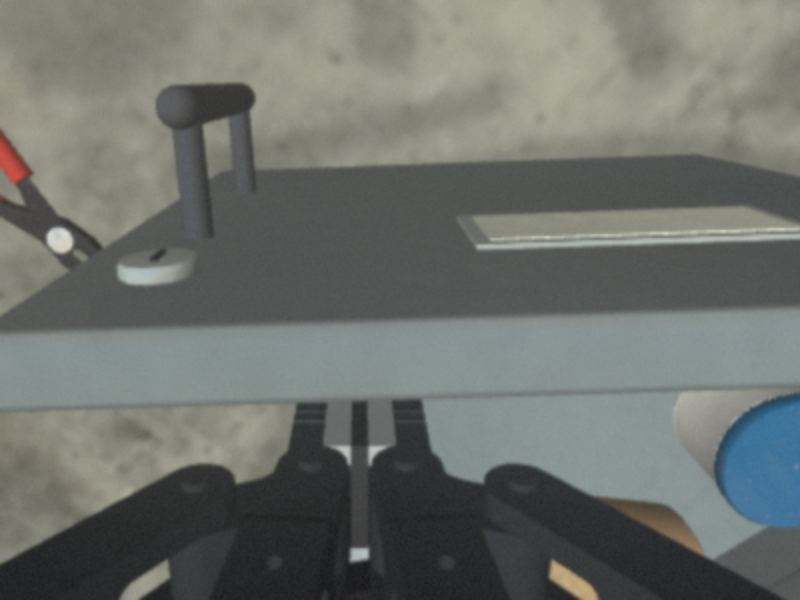

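View pics/t4.png

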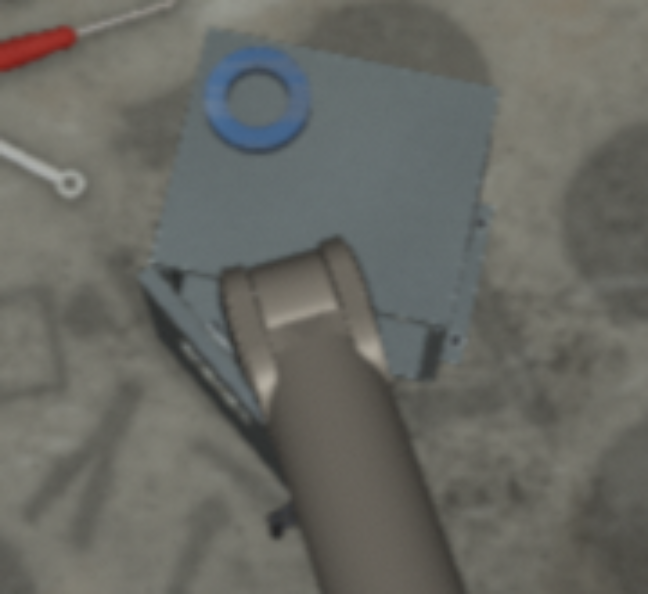

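The door has come free and follows the finger, now at about 0.69 rad. I'll keep swinging it on the same arc.

```bash
python3 - <<'E'
import numpy as np
for t in np.arange(.08,.81,.08):
    print(round(t,2),round(-26*np.cos(t)+160*np.sin(t)+26,0),round(-26*np.sin(t)-160*np.cos(t)+160,0))
E
```

```text
0.08 13.0 -2.0
0.16 26.0 -2.0
0.24 39.0 -2.0
0.32 52.0 -0.0
0.4 64.0 3.0
0.48 77.0 6.0
0.56 89.0 11.0
0.64 101.0 16.0
0.72 112.0 23.0
0.8 123.0 30.0
```

```bash
python3 -m handwheel '[[0,0,0.08,13,-2,0,-1],[0,0,0.16,26,-2,0,-1],[0,0,0.24,39,-2,0,-1],[0,0,0.32,52,0,0,-1],[0,0,0.4,64,3,0,-1],[0,0,0.48,77,6,0,-1],[0,0,0.56,89,11,0,-1],[0,0,0.64,101,16,0,-1],[0,0,0.72,112,23,0,-1],[0,0,0.8,123,30,0,-1],[0,0,0.8,123,30,0,-1],[0,0,0.8,123,30,0,-1]]'
python3 - <<'E'
from h import *
import cv2
a=env.capture("wrist")[100:400,140:540];cv2.imwrite("pics/w5.png",cv2.resize(a,None,fx=2,fy=2))
E
```

```text
time: 5.9
position: [0.5051, 0.154, 0.2049]
tcp_rot: [3.14, -0.003, 1.451]
wrist_force: [-2.7, 0.1, 7.6]
opening: -0.0003
```

View pics/w5.png

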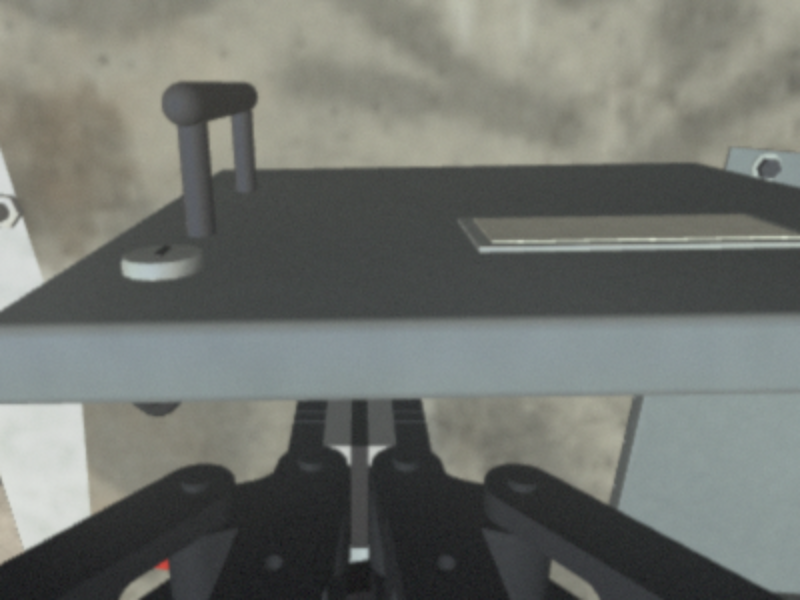

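The door is about square to the cabinet. I'll lift the finger straight up.

```bash
python3 -m handwheel '[[0,0,0,0,0,-10,-1],[0,0,0,0,0,-20,-1],[0,0,0,0,0,-35,-1],[0,0,0,0,0,-60,-1],[0,0,0,0,0,-100,-1],[0,0,0,0,0,-150,-1],[0,0,0,-40,0,-180,-1],[0,0,0,-80,0,-180,-1],[0,0,0,-80,0,-180,-1],[0,0,0,-80,0,-180,-1],[0,0,0,-80,0,-180,-1]]'
python3 - <<'E'
from h import *
import cv2
o=env.get_obs();print(np.abs(o['qvel']).max())
cv2.imwrite("pics/w6.png",env.capture("wrist"))
cv2.imwrite("pics/t6.png",env.capture("top"))
E
```

```text
time: 7.05
position: [0.4948, 0.0729, 0.383]
tcp_rot: [-3.14, -0.0, 1.45]
wrist_force: [0.2, -0.3, -1.6]
opening: -0.0002
0.009634082538370968
```

View pics/w6.png

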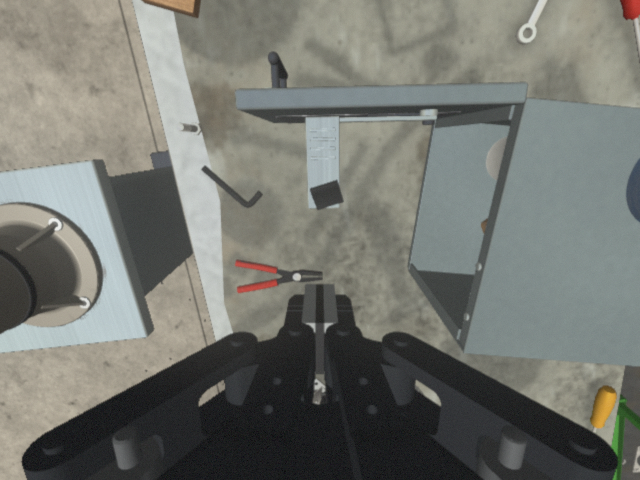

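View pics/t6.png

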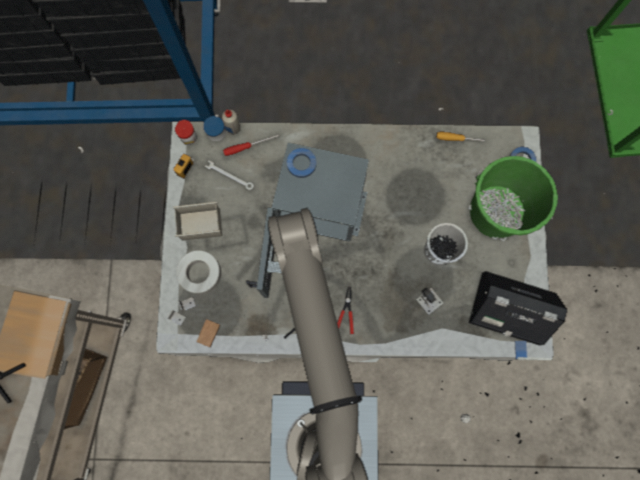

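```bash
python3 - <<'E'
from h import *
import cv2
a=at("wrist",(238,108),.24);b=at("wrist",(526,104),.24);d=a-b
ang=-np.pi/2-.197-np.arctan2(d[1],d[0]);print(a,b,np.hypot(*d[:2]),"door",ang%(2*np.pi))
for z in(.219,.199):
  l=at("wrist",(307,150),z);r=at("wrist",(340,150),z);print(z,np.hypot(*(l-r)[:2]))
im=cv2.imread("pics/w6.png")[70:230,220:400];cv2.imwrite("pics/w6z.png",cv2.resize(im,None,fx=3.7,fy=3.7))
q=env.get_obs();print(q['time'],q['wrist_force'])
E
```

```text
[0.44132582 0.17798873 0.24      ] [0.67072512 0.15345287 0.24      ] 0.2307077140056835 door 1.480348238856119
0.219 0.02947138306296442
0.199 0.0313992295074943
7.15 [-0.89117345  0.50548165 -0.28230133]
```

View pics/w6z.png

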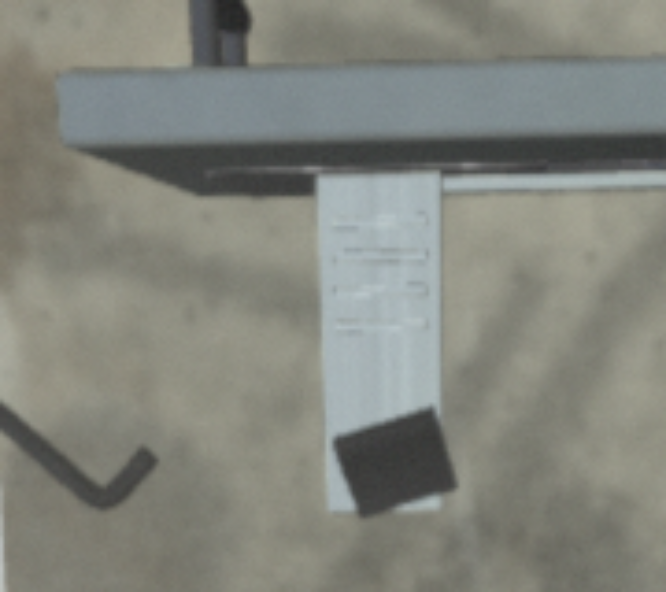

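The door stands at about 1.48 rad, the blade is level and back up, and the arm is clear. The neighbouring objects are unmoved, so I'm handing in.

```bash
python3 -c "
from rig import env
print(env.finish_job())"
```

```text
the job is handed in; nothing more can be done
None
```

The door is standing open at about 1.48 rad with the catch sprung back up, and I handed the job in at about 7.2 s; `finish_job` reported no verdict.

I pressed the blade down about 15 mm with the closed fingertip (roughly 8 N). Holding it down, I drew the door out on an arc about its hinge, then lifted straight off.

Last checks before handing in:
- **Door:** measured from the wrist picture at about 1.48 rad. I did not measure its speed.
- **Catch:** the blade's apparent width, 29.5 mm if up against its true 30 mm, fits it being up. This is a weak check: fully down would read 31.4 mm, only 2 mm more.
- **Robot contact:** the tip was at z 0.38 m, well clear of everything, with wrist force only at noise level (about 1–2 N).
- **Tub, castor, bin and tape roll:** by eye they sit at the same places in the top picture as at the start. I did not measure this more finely.

The first top-camera door-edge estimate and the side-camera one disagreed by up to about 20 mm, probably because I picked the door's outer corner in the side view. The wrist view agreed with the top camera, and I used that.

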